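# Find the case that rattles and hold it out

### The job

Something has come loose in one of the three sealed cases on the counter. Pick them up one after another and shake each a few times end to end, lid up, until you find the one that rattles; set the quiet ones back where they stood, and finish with the rattling case in the gripper, held still and level a good hand's width above the middle of the grey mat, latch end squarely towards the customer on the far side. The program ends while still holding it; do not put it down, and leave the vials, jars and carton around it as they are.

Things in the scene. Friction and masses are not known exactly. Their poses are not given: they have to be found in the camera images.
- case_a_mid (a point): centre (24 mm above the underside) of one of three identical sealed aluminium hard cases, 110 mm long (x), 56 wide (y), 48 high (z): smooth parallel long sides, lid on top, latch and paper seal at the +x end, hinge at the -x end. They stand in a row across the robot's front, latch end away from it, turned up to 26 degrees. 0.2 to 0.5 kg each; the weights differ and tell nothing
- case_a_latch (a point): middle of the latch end of case_a, 55 mm from its centre along its +x. In any one of the three a 32 mm steel ball of 0.135 kg lies loose: it rolls up to 35 mm either side of the middle along x, even at a few degrees of tilt, knocks on the ends and shifts the balance by 0.09 N m from end to end. The other two are packed tight
- case_b_mid (a point): centre (24 mm above the underside) of one of three identical sealed aluminium hard cases, 110 mm long (x), 56 wide (y), 48 high (z): smooth parallel long sides, lid on top, latch and paper seal at the +x end, hinge at the -x end. They stand in a row across the robot's front, latch end away from it, turned up to 26 degrees. 0.2 to 0.5 kg each; the weights differ and tell nothing
- case_b_latch (a point): middle of the latch end of case_b, 55 mm from its centre along its +x. In any one of the three a 32 mm steel ball of 0.135 kg lies loose: it rolls up to 35 mm either side of the middle along x, even at a few degrees of tilt, knocks on the ends and shifts the balance by 0.09 N m from end to end. The other two are packed tight
- case_c_mid (a point): centre (24 mm above the underside) of one of three identical sealed aluminium hard cases, 110 mm long (x), 56 wide (y), 48 high (z): smooth parallel long sides, lid on top, latch and paper seal at the +x end, hinge at the -x end. They stand in a row across the robot's front, latch end away from it, turned up to 26 degrees. 0.2 to 0.5 kg each; the weights differ and tell nothing
- case_c_latch (a point): middle of the latch end of case_c, 55 mm from its centre along its +x. In any one of the three a 32 mm steel ball of 0.135 kg lies loose: it rolls up to 35 mm either side of the middle along x, even at a few degrees of tilt, knocks on the ends and shifts the balance by 0.09 N m from end to end. The other two are packed tight
- mat_top (a point): centre of the top of the grey handover mat, 120 mm (x) x 200 mm (y) x 3 mm, fixed on the counter beyond the cases, at the customer's side; its +x points to the customer
- vial_a: small glass vial with a red cap, 25 diameter x 50 mm tall, standing between the left and the middle case; origin at the centre of its underside. Bystander
- vial_b: amber vial with a blue cap, 25 x 50 mm, standing between the middle and the right case; origin at the centre of its underside. Bystander
- vial_c: amber vial with an orange cap, 25 x 50 mm, standing to the left, between the cases and the mat; origin at the centre of its underside. Bystander
- jar: jar 48 diameter x 42 mm, left of the mat; origin at the centre of its underside. Bystander
- dropper: amber bottle 34 diameter x 85 mm tall, right of the mat; origin at the centre of its underside. Bystander
- carton: white carton 90 x 40 x 34 mm lying flat, far right of the mat; origin at the centre of its underside. Bystander
- cream: white cream jar 42 diameter x 36 mm, far left of the mat; origin at the centre of its underside. Bystander

How it is judged:
On the way, in this order (a step that is already met when the one before it is completed fails the run):
1. the case with the loose ball is held clear of the counter and shaken so that the ball runs towards its latch end ((((distance between ball_center and case_a_mid below 0.05 m and height (world z) of case_a_mid above 0.05 m and contact force between the fingers and case_a above 1 N) and x of ball_center in the frame of case_a above 0.012 m) or ((distance between ball_center and case_b_mid below 0.05 m and height (world z) of case_b_mid above 0.05 m and contact force between the fingers and case_b above 1 N) and x of ball_center in the frame of case_b above 0.012 m) or ((distance between ball_center and case_c_mid below 0.05 m and height (world z) of case_c_mid above 0.05 m and contact force between the fingers and case_c above 1 N) and x of ball_center in the frame of case_c above 0.012 m))), for 0.02 s.
2. and then, still held clear, so that it runs back towards its hinge end ((((distance between ball_center and case_a_mid below 0.05 m and height (world z) of case_a_mid above 0.05 m and contact force between the fingers and case_a above 1 N) and x of ball_center in the frame of case_a below -0.012 m) or ((distance between ball_center and case_b_mid below 0.05 m and height (world z) of case_b_mid above 0.05 m and contact force between the fingers and case_b above 1 N) and x of ball_center in the frame of case_b below -0.012 m) or ((distance between ball_center and case_c_mid below 0.05 m and height (world z) of case_c_mid above 0.05 m and contact force between the fingers and case_c above 1 N) and x of ball_center in the frame of case_c below -0.012 m))), for 0.02 s.
At the end, for the whole second after the job is handed in: Rattling case in the fingers, still, centre 95 to 350 mm above the counter, within 45 mm of over the mat's middle, lid up within 0.2 rad, lengthways within 0.35 rad of the mat's x, latch to the customer; quiet cases let go on the counter, lid up, within 60 mm of where they stood ((((distance between ball_center and case_a_mid below 0.05 m and contact force between the fingers and case_a above 1 N and height (world z) of case_a_mid between 0.095 and 0.35 m and horizontal distance between case_a_mid and mat_top below 0.045 m and angle between case_a's own z axis and vertical below 0.2 rad and angle between the x axis of case_a and the x axis of mat, either way round below 0.35 rad and x of case_a_latch in the frame of mat above 0 m and linear speed of case_a below 0.03 m/s) and (height (world z) of case_b_mid below 0.029 m and angle between case_b's own z axis and vertical below 0.08 rad and distance of case_b_mid from where it was at the start of the episode below 0.06 m and linear speed of case_b below 0.02 m/s and contact force between the fingers and case_b below 0.2 N) and (height (world z) of case_c_mid below 0.029 m and angle between case_c's own z axis and vertical below 0.08 rad and distance of case_c_mid from where it was at the start of the episode below 0.06 m and linear speed of case_c below 0.02 m/s and contact force between the fingers and case_c below 0.2 N)) or ((distance between ball_center and case_b_mid below 0.05 m and contact force between the fingers and case_b above 1 N and height (world z) of case_b_mid between 0.095 and 0.35 m and horizontal distance between case_b_mid and mat_top below 0.045 m and angle between case_b's own z axis and vertical below 0.2 rad and angle between the x axis of case_b and the x axis of mat, either way round below 0.35 rad and x of case_b_latch in the frame of mat above 0 m and linear speed of case_b below 0.03 m/s) and (height (world z) of case_a_mid below 0.029 m and angle between case_a's own z axis and vertical below 0.08 rad and distance of case_a_mid from where it was at the start of the episode below 0.06 m and linear speed of case_a below 0.02 m/s and contact force between the fingers and case_a below 0.2 N) and (height (world z) of case_c_mid below 0.029 m and angle between case_c's own z axis and vertical below 0.08 rad and distance of case_c_mid from where it was at the start of the episode below 0.06 m and linear speed of case_c below 0.02 m/s and contact force between the fingers and case_c below 0.2 N)) or ((distance between ball_center and case_c_mid below 0.05 m and contact force between the fingers and case_c above 1 N and height (world z) of case_c_mid between 0.095 and 0.35 m and horizontal distance between case_c_mid and mat_top below 0.045 m and angle between case_c's own z axis and vertical below 0.2 rad and angle between the x axis of case_c and the x axis of mat, either way round below 0.35 rad and x of case_c_latch in the frame of mat above 0 m and linear speed of case_c below 0.03 m/s) and (height (world z) of case_a_mid below 0.029 m and angle between case_a's own z axis and vertical below 0.08 rad and distance of case_a_mid from where it was at the start of the episode below 0.06 m and linear speed of case_a below 0.02 m/s and contact force between the fingers and case_a below 0.2 N) and (height (world z) of case_b_mid below 0.029 m and angle between case_b's own z axis and vertical below 0.08 rad and distance of case_b_mid from where it was at the start of the episode below 0.06 m and linear speed of case_b below 0.02 m/s and contact force between the fingers and case_b below 0.2 N)))); the arm keeps its last pose, push and grip.
It fails at once if a vial, jar, bottle or carton is shifted by more than 30 mm or tipped ((distance of vial_a from where it was at the start of the episode above 0.03 m or angle between vial_a's own z axis and vertical above 0.5 rad) or (distance of vial_b from where it was at the start of the episode above 0.03 m or angle between vial_b's own z axis and vertical above 0.5 rad) or (distance of vial_c from where it was at the start of the episode above 0.03 m or angle between vial_c's own z axis and vertical above 0.5 rad) or (distance of jar from where it was at the start of the episode above 0.03 m or angle between jar's own z axis and vertical above 0.5 rad) or (distance of dropper from where it was at the start of the episode above 0.03 m or angle between dropper's own z axis and vertical above 0.5 rad) or (distance of carton from where it was at the start of the episode above 0.03 m or angle between carton's own z axis and vertical above 0.5 rad) or (distance of cream from where it was at the start of the episode above 0.03 m or angle between cream's own z axis and vertical above 0.5 rad)).
It fails at once if a case is turned more than 60 degrees from lid-up (angle between any of case_a, case_b, case_c's own z axis and vertical above 1.05 rad).
It also fails if it takes over 67 s, if anything falls off the work surface, if the arm or the gripper's body presses on something with over 40 N, if the wrist force passes 120 N, or if a joint passes its speed limit or range.

### The arm

A 6-joint arm with a two-finger parallel gripper is mounted at the origin on the work surface. World frame = base frame: x ahead of the robot, y to its left, z up, the work surface at z = 0. Lengths are in m, angles in rad, forces in N, time in s.
With the tool pointing down it reaches from about 0.3 to 0.875 m from the base axis. Payload 4.2 kg.
Tool frame: the origin (TCP) lies at the very end of the fingers, on their centre line; the grasp point (between the pads) lies 19 mm behind it; z points along the fingers, y is the line along which they close (so a half turn about z gives the same grasp; the last joint's range is limited). The gripper opens to 85 mm and grips with 20 to 120 N. Pads are 22 mm wide; open, the fingers measure 114 mm over their backs; the gripper's body (76 mm by 85 mm) begins 54 mm behind the grasp point. The pads swing forward as they close: fully open they stand 13 mm farther back than shut.
Start: joints at [-1.368, 0.32, 1.565, -0, 1.257, -0.02], TCP at [0.127, -0.561, 0.231] pointing down, gripper open.
Joint ranges: [-3.11, 3.11], [-0.84, 2.01], [0.21, 2.61], [-1.34, 4.49], [0.05, 2.63], [-2.56, 2.56]. Speed limits (rad/s): [2.57, 2.57, 3.14, 3.14, 3.14, 3.14].

### API

Orientations are given as a unit quaternion [w, x, y, z].
In Python, from plant import arm, vision gives the robot as it stands.
- The arm moves only by the tool send_rows, never from a script. Its argument "deltas" is a list of rows, each a list of 3 entries, a list of its own where there are three numbers: the closure, from -1 (fully open) to 1 (shut), then the shift along the tool's x, y, z in cm, then the turn about the tool's z in degrees. A call has 1 to 5 rows; each row shifts and turns the commanded pose from where the row before left it, along the tool's axes as they then stand; what a row does not reach is not made up. A row lasts 1/10 s, in which the tool goes at most 50 mm and 8.59 degrees, less where a joint would pass 70% of its speed; a pose out of reach is approached as far as the arm can. A call with a gripper value outside its range is refused whole. The fingers move at their own pace and stop on an object; the grip force is fixed at half the most. Time passes only in rows, so rows that do not move let the fingers close. It gives the time, the measured TCP pose, the force, the opening and the grip force at its end, in the units of the state.
- arm.read_state(): the state, without advancing time (a new reading comes with each control period).
- vision.camera(name): name is "scene" or "top"; returns a dict with "img" (480x640x3 uint8, red, green, blue), "fx", "fy", "cx", "cy" (pixels), "cam_to_world" (4x4, takes a point from camera to world coordinates). Camera axes: x right, y up, looking along -z (the intrinsics and any distortion apply to the point x, -y, -z); pixel columns grow to the right and rows downward; lengths in m; the calibration is good to about 2 mm. A picture is of the moment at which its call begins. There is no depth.
- arm.close_job(): hands the job in; it is judged then, once.
The state is a dict: "time_s": time; "joint_positions": joint angles; "joint_velocities": joint speeds; "effort": joint torques, N m; "ee_pos": TCP position; "tool_rot": TCP orientation; "force": force on the tool from outside, world axes, zero at the start; "ft_torque": the same for the moment, N m; "gripper_width": finger opening in m; "grip_force": force on a finger pad.
Only numpy, scipy, OpenCV 4.12 (cv2) and the standard library are available. Lean on these libraries where they do the work, as an engineer would, in place of code of your own. Each camera call takes 0.05 s, during which the arm holds its last target. There are 200 camera calls.

## Working session

There is one attempt and no reset: what is moved stays moved. The work goes in short steps, Python scripts to look and compute and a tool call to move; the robot and the scene stay as the last step left them, time stands still between calls to the robot, and variables do not carry over. Pictures are saved under pics/ and viewed, at most 10 in all, crops included, and the job is handed in when it is done.

Besides the shell and the picture viewer there is one more tool, called after "Call:" by a JSON object that holds its "fn" and its "kwargs", one argument or row to a line. send_rows: Moves the arm, as the interface text tells. Its arguments: {"type":"object","properties":{"deltas":{"type":"array"}},"required":["deltas"]}

```bash
mkdir -p pics; python3 - <<'E'
from plant import arm, vision
import cv2,numpy as np
s=arm.read_state()
for k in s: print(k,np.round(s[k],3))
for n in("scene","top"):
    c=vision.camera(n); print(n,{k:(np.round(v,3).tolist()) for k,v in c.items() if k!="img"})
    cv2.imwrite(f"pics/{n}0.png",c["img"][:,:,::-1])
E
```

```text
time_s 0.0
joint_positions [-1.368  0.32   1.566  0.     1.257 -0.02 ]
joint_velocities [-0.    -0.     0.002  0.     0.001  0.001]
effort [ 3.0000e-03 -4.1553e+01 -2.3416e+01  0.0000e+00  8.0000e-03 -0.0000e+00]
ee_pos [ 0.127 -0.56   0.23 ]
tool_rot [-0.001  0.994  0.111 -0.   ]
force [-0.888  0.399 -0.083]
ft_torque [-0.077  0.01  -0.028]
grip_force 0.0
gripper_width 0.086
scene {'fx': 498.761, 'fy': 498.761, 'cx': 317.087, 'cy': 232.973, 'cam_to_world': [[-0.535, -0.579, 0.615, 1.108], [0.845, -0.354, 0.401, 0.389], [-0.015, 0.734, 0.679, 0.705], [0.0, 0.0, 0.0, 1.0]]}
top {'fx': 501.303, 'fy': 501.303, 'cx': 318.04, 'cy': 241.716, 'cam_to_world': [[0.032, 0.974, -0.226, 0.321], [-0.999, 0.032, -0.006, -0.014], [0.002, 0.226, 0.974, 1.012], [0.0, 0.0, 0.0, 1.0]]}
```

View pics/top0.png

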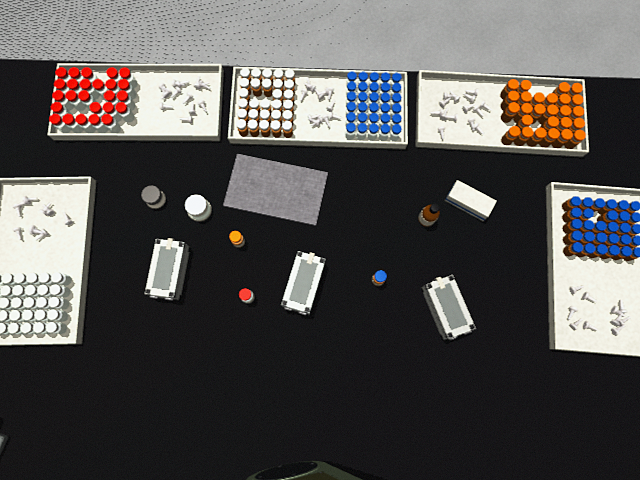

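View pics/scene0.png

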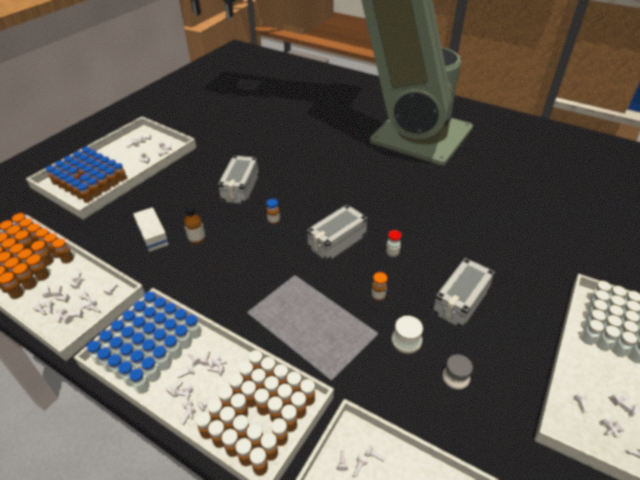

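The top view shows the cases at about (167,269), (303,282) and (449,307), latch tabs up (+x). The mat is at (276,189), and the vials are red (246,296), blue (379,278) and orange (236,239). The scene view agrees.

```bash
cat > h.py <<'E'
import cv2,numpy as np
from plant import arm,vision
from scipy.spatial.transform import Rotation as R
def cast(c,uv,z):
    M=np.array(c["cam_to_world"]);u=np.atleast_2d(uv).astype(float)
    d=np.c_[(u[:,0]-c["cx"])/c["fx"],-(u[:,1]-c["cy"])/c["fy"],-np.ones(len(u))]@M[:3,:3].T
    o=M[:3,3];return (o+d*((z-o[2])/d[:,2])[:,None])[:,:2]
def rect(c,cnt,z):
    p=cast(c,cnt.reshape(-1,2),z)*1000
    (x,y),(w,h),a=cv2.minAreaRect(p.astype(np.float32))
    if w<h: w,h,a=h,w,a+90
    a=(a+90)%180-90
    return np.round([x,y,w,h,a],1)
def big(m):
    return max(cv2.findContours(m,cv2.RETR_EXTERNAL,cv2.CHAIN_APPROX_NONE)[0],key=cv2.contourArea)
E
python3 - <<'E'
from h import *
c=vision.camera("top");g=cv2.cvtColor(c["img"],cv2.COLOR_RGB2GRAY);hsv=cv2.cvtColor(c["img"],cv2.COLOR_RGB2HSV)
cr=[]
for n,(u,v) in dict(a=(167,269),b=(303,282),c=(449,307)).items():
    x0,y0=u-38,v-42; s=g[y0:y0+84,x0:x0+76]
    print(n,"outer z48",rect(c,big((s>60).astype(np.uint8))+[x0,y0],.048))
    m=((s>100)&(s<175)).astype(np.uint8); m=cv2.morphologyEx(m,cv2.MORPH_OPEN,np.ones((5,5)))
    print("  panel",rect(c,big(m)+[x0,y0],.048), s[40:44,30:46].mean())
    cr.append(cv2.resize(c["img"][y0:y0+84,x0:x0+76],None,fx=3.4,fy=3.4,interpolation=cv2.INTER_CUBIC))
s=g[150:228,218:334];k=(s>60).astype(np.uint8);print("mat",rect(c,big(k)+[218,150],.003))
for n,(u,v,z) in dict(red=(246,295,.05),blue=(380,276,.05),orange=(236,237,.05),jar=(197,207,.036),drop=(431,212,.08)).items(): print(n,cast(c,(u,v),z).round(3))
cv2.imwrite("pics/cr.png",np.hstack(cr)[:,:,::-1])
E
```

```text
a outer z48 [482.8 283.6 120.6  69.9  -5.4]
  panel [482.8 289.1  82.   32.9  -4.9] 169.921875
b outer z48 [465.   17.7 120.4  58.5 -14.8]
  panel [464.   17.8  81.1  33.1 -15. ] 165.0
c outer z48 [ 426.2 -260.8  118.9   69.3   22.1]
  panel [ 426.8 -266.1   83.3   33.6   22. ] 149.28125
mat [668.2  85.5 201.5 121.   79.6]
red [[0.435 0.126]]
blue [[ 0.48  -0.131]]
orange [[0.549 0.153]]
jar [[0.612 0.239]]
drop [[ 0.604 -0.226]]
```

View pics/cr.png

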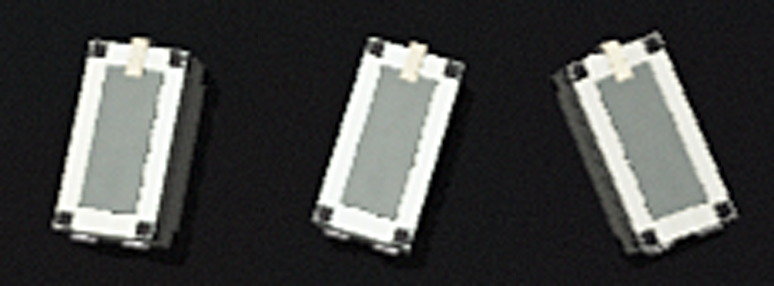

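The crops show three upright lids with the paper tab at the top (+x end), and the panel fits match them. I'll start with case c, the nearest.

```bash
cat >> h.py <<'E'
def go(x,y,z,yaw):
    s=arm.read_state();q=s["tool_rot"];r=R.from_quat([q[1],q[2],q[3],q[0]]).as_matrix()
    p=np.array(s["ee_pos"])
    cur=np.degrees(np.arctan2(r[1,0],r[0,0]))
    d=r.T@(np.array([x,y,z])-p)*100
    print("t",round(s["time_s"],2),"tcp",p.round(4),"yaw",cur.round(2),"zaxis",r[:,2].round(3),"w",round(s["gripper_width"],4),"F",np.round(s["force"],2),"T",np.round(s["ft_torque"],3),"Tq tool",(r.T@s["ft_torque"]).round(3))
    print("delta cm",d.round(2),"turn",round(cur-yaw,1),"rows>=",np.ceil(np.linalg.norm(d)/5))
E
python3 -c "
from h import *
go(.427,-.266,.13,22)"
```

```text
t 0.15 tcp [ 0.127  -0.5605  0.2307] yaw 12.77 zaxis [-0.     0.001 -1.   ] w 0.0848 F [ 0.03 -1.22 -0.73] T [-0.018  0.046 -0.006] Tq tool [-0.007 -0.049  0.006]
delta cm [ 35.77 -22.08  10.1 ] turn -9.2 rows>= 9.0
```

Call:
{"fn": "send_rows", "kwargs": {
  "deltas": [
    [-1,[3.58,-2.21,1.01],0],
    [-1,[3.58,-2.21,1.01],0],
    [-1,[3.58,-2.21,1.01],0],
    [-1,[3.58,-2.21,1.01],0],
    [-1,[3.58,-2.21,1.01],0]
  ]
}}

```text
time_s: 0.65
ee_pos: [0.278, -0.4121, 0.1803]
tool_rot: [-0.0, 0.994, 0.111, 0.0]
force: [0.2, -0.1, 0.3]
gripper_width: 0.0856
grip_force: 0.0
```

Call:
{"fn": "send_rows", "kwargs": {
  "deltas": [
    [-1,[3.58,-2.21,1.01],0],
    [-1,[3.58,-2.21,1.01],0],
    [-1,[3.58,-2.21,1.01],0],
    [-1,[3.58,-2.21,1.01],0],
    [-1,[3.58,-2.21,1.01],0]
  ]
}}

```text
time_s: 1.15
ee_pos: [0.4283, -0.2647, 0.1298]
tool_rot: [0.0, 0.994, 0.111, -0.0]
force: [1.2, -0.7, 0.2]
gripper_width: 0.0854
grip_force: 0.0
```

Call:
{"fn": "send_rows", "kwargs": {
  "deltas": [
    [-1,[0,0,1],-4.6],
    [-1,[0,0,1],-4.6],
    [-1,[0,0,0],0],
    [-1,[0,0,0],0]
  ]
}}

```text
time_s: 1.55
ee_pos: [0.4273, -0.2662, 0.1103]
tool_rot: [-0.0, 0.982, 0.19, -0.0]
force: [-0.2, 0.2, 0.2]
gripper_width: 0.0853
grip_force: 0.0
```

```bash
python3 -c "
from h import *
go(.427,-.266,.010,22)"
```

```text
t 1.55 tcp [ 0.4273 -0.2662  0.1103] yaw 21.87 zaxis [-0.  0. -1.] w 0.0853 F [-0.2   0.18  0.21] T [ 0.021 -0.025  0.029] Tq tool [ 0.011  0.031 -0.029]
delta cm [-0.02 -0.02 10.03] turn -0.1 rows>= 3.0
```

Call:
{"fn": "send_rows", "kwargs": {
  "deltas": [
    [-1,[0,0,4],0],
    [-1,[0,0,4],0],
    [-1,[0,0,2],0],
    [0.6,[0,0,0],0],
    [1,[0,0,0],0]
  ]
}}

```text
time_s: 2.05
ee_pos: [0.4279, -0.2669, 0.0111]
tool_rot: [0.0, 0.982, 0.19, 0.0]
force: [-0.1, -0.2, 0.6]
gripper_width: 0.059
grip_force: 0.0
```

Call:
{"fn": "send_rows", "kwargs": {
  "deltas": [
    [1,[0,0,0],0],
    [1,[0,0,0],0],
    [1,[0,0,0],0],
    [1,[0,0,0],0],
    [1,[0,0,0],0]
  ]
}}

```text
time_s: 2.55
ee_pos: [0.4282, -0.2668, 0.0116]
tool_rot: [0.001, 0.982, 0.19, 0.001]
force: [-1.4, -0.6, 6.2]
gripper_width: 0.0555
grip_force: 66.9
```

Call:
{"fn": "send_rows", "kwargs": {
  "deltas": [
    [1,[0,0,-2],0],
    [1,[0,0,-4],0],
    [1,[0,0,-4],0],
    [1,[0,0,-3],0],
    [1,[0,0,0],0]
  ]
}}

```text
time_s: 3.05
ee_pos: [0.4296, -0.2676, 0.1443]
tool_rot: [0.003, 0.982, 0.191, 0.003]
force: [0.3, -0.5, -3.6]
gripper_width: 0.0552
grip_force: 66.0
```

Call:
{"fn": "send_rows", "kwargs": {
  "deltas": [
    [1,[4,0,0],0],
    [1,[4,0,0],0],
    [1,[0,0,0],0],
    [1,[0,0,0],0],
    [1,[0,0,0],0]
  ]
}}

```text
time_s: 3.55
ee_pos: [0.5, -0.2359, 0.1387]
tool_rot: [-0.001, 0.982, 0.19, -0.002]
force: [-0.4, 0.0, -4.0]
gripper_width: 0.0552
grip_force: 65.7
```

```bash
python3 -c "
from h import *
go(.427,-.266,.14,22)"
```

```text
t 3.55 tcp [ 0.5    -0.2359  0.1387] yaw 21.96 zaxis [-0.004  0.001 -1.   ] w 0.0552 F [-0.4   0.03 -4.05] T [-0.014 -0.026 -0.031] Tq tool [-0.023  0.019  0.031]
delta cm [-7.89  0.06 -0.11] turn -0.0 rows>= 2.0
```

Call:
{"fn": "send_rows", "kwargs": {
  "deltas": [
    [1,[-4,0,0],0],
    [1,[-4,0,0],0],
    [1,[0,0,0],0],
    [1,[0,0,0],0],
    [1,[0,0,0],0]
  ]
}}

```text
time_s: 4.05
ee_pos: [0.4275, -0.2664, 0.1404]
tool_rot: [0.0, 0.982, 0.19, 0.0]
force: [0.0, -0.7, -3.3]
gripper_width: 0.0552
grip_force: 65.8
```

```bash
python3 -c "
from h import *
go(.427,-.266,.14,22)"
```

```text
t 4.05 tcp [ 0.4275 -0.2664  0.1404] yaw 21.92 zaxis [ 0.001 -0.    -1.   ] w 0.0552 F [ 0.03 -0.74 -3.33] T [-0.012 -0.018 -0.005] Tq tool [-0.018  0.012  0.005]
delta cm [-0.03 -0.06  0.04] turn -0.1 rows>= 1.0
```

```bash
cat >> h.py <<'E'
def ft(n=5):
    T=[];F=[];E=[]
    for i in range(n):
        vision.camera("top");s=arm.read_state();q=s["tool_rot"];r=R.from_quat([q[1],q[2],q[3],q[0]])
        T.append(r.inv().apply(s["ft_torque"]));F.append(s["force"]);E.append(s["effort"])
    T=np.array(T);print("tool torque mean",T.mean(0).round(4),"ty",T[:,1].round(3),"F",np.mean(F,0).round(2),"eff",np.mean(E,0).round(3),"tcp",np.round(s["ee_pos"],4),"t",s["time_s"])
E
python3 -c "
from h import *
ft()"
```

```text
tool torque mean [-0.0197 -0.0028  0.0195] ty [-0.013 -0.032  0.005 -0.018  0.045] F [ 0.25  0.13 -3.43] eff [-2.0600e-01 -3.8520e+01 -2.1338e+01 -1.1000e-02  7.0000e-03  1.0000e-03] tcp [ 0.4279 -0.2659  0.1402] t 4.3
```

Call:
{"fn": "send_rows", "kwargs": {
  "deltas": [
    [1,[5,0,0],0],
    [1,[5,0,0],0],
    [1,[0,0,0],0],
    [1,[0,0,0],0]
  ]
}}

```text
time_s: 4.7
ee_pos: [0.5208, -0.2279, 0.1397]
tool_rot: [-0.0, 0.981, 0.192, -0.001]
force: [-1.2, -0.2, -3.7]
gripper_width: 0.0558
grip_force: 65.7
```

```bash
python3 -c "
from h import *
ft()"
```

```text
tool torque mean [-0.0089 -0.0031 -0.0004] ty [ 0.01  -0.026  0.01   0.014 -0.023] F [-0.14  0.25 -3.46] eff [ 4.6500e-01 -4.4069e+01 -2.2437e+01  2.8000e-02 -3.0000e-02 -1.0000e-03] tcp [ 0.5192 -0.2291  0.1403] t 4.95
```

Call:
{"fn": "send_rows", "kwargs": {
  "deltas": [
    [1,[-5,0,0],0],
    [1,[-5,0,0],0],
    [1,[0,0,0],0],
    [1,[0,0,0],0]
  ]
}}

```text
time_s: 5.35
ee_pos: [0.4261, -0.2669, 0.1408]
tool_rot: [0.0, 0.982, 0.189, 0.0]
force: [0.3, 0.1, -3.7]
gripper_width: 0.0552
grip_force: 65.8
```

```bash
python3 -c "
from h import *
ft()"
```

```text
tool torque mean [ 0.0124  0.006  -0.0031] ty [-0.011  0.038 -0.006 -0.004  0.013] F [-0.21 -0.05 -3.54] eff [-4.3000e-01 -3.8638e+01 -2.1152e+01 -2.6000e-02  3.3000e-02 -0.0000e+00] tcp [ 0.4282 -0.266   0.1404] t 5.6
```

Case c is quiet: the torque is the same at both ends. I'll put it back and go on to case b.

Call:
{"fn": "send_rows", "kwargs": {
  "deltas": [
    [1,[0,0,4],0],
    [1,[0,0,4],0],
    [1,[0,0,3],0],
    [1,[0,0,1.5],0],
    [1,[0,0,0.5],0]
  ]
}}

```text
time_s: 6.1
ee_pos: [0.4266, -0.2649, 0.0111]
tool_rot: [-0.002, 0.982, 0.191, -0.002]
force: [-15.5, 10.4, 56.1]
gripper_width: 0.055
grip_force: 73.3
```

Call:
{"fn": "send_rows", "kwargs": {
  "deltas": [
    [1,[0,0,0],0],
    [0,[0,0,0],0],
    [-1,[0,0,0],0],
    [-1,[0,0,0],0],
    [-1,[0,0,0],0]
  ]
}}

```text
time_s: 6.6
ee_pos: [0.4283, -0.2665, 0.0106]
tool_rot: [0.001, 0.982, 0.191, 0.001]
force: [-1.1, 0.9, 0.9]
gripper_width: 0.0851
grip_force: 0.0
```

Call:
{"fn": "send_rows", "kwargs": {
  "deltas": [
    [-1,[0,0,0],0],
    [-1,[0,0,-4],0],
    [-1,[0,0,-4],0],
    [-1,[0,0,-4],0],
    [-1,[0,0,0],0]
  ]
}}

```text
time_s: 7.1
ee_pos: [0.4306, -0.2683, 0.1356]
tool_rot: [0.004, 0.982, 0.191, 0.004]
force: [0.7, -0.2, 0.4]
gripper_width: 0.0857
grip_force: 0.0
```

```bash
python3 -c "
from h import *
go(.464,.018,.13,-15)"
```

```text
t 7.1 tcp [ 0.4306 -0.2683  0.1356] yaw 21.97 zaxis [ 0.01  -0.007 -1.   ] w 0.0857 F [ 0.66 -0.16  0.42] T [-0.016 -0.018  0.045] Tq tool [-0.022  0.012 -0.045]
delta cm [ 13.8  -25.31   0.4 ] turn 37.0 rows>= 6.0
```

Call:
{"fn": "send_rows", "kwargs": {
  "deltas": [
    [-1,[2,-3.57,0],0],
    [-1,[2,-3.57,0],0],
    [-1,[2,-3.57,0],0],
    [-1,[2,-3.57,0],0],
    [-1,[2,-3.57,0],0]
  ]
}}

```text
time_s: 7.6
ee_pos: [0.453, -0.0617, 0.1296]
tool_rot: [-0.0, 0.982, 0.19, -0.0]
force: [0.1, -0.0, 1.0]
gripper_width: 0.0852
grip_force: 0.0
```

Call:
{"fn": "send_rows", "kwargs": {
  "deltas": [
    [-1,[2,-3.57,0],0],
    [-1,[2,-3.57,0],0],
    [-1,[0,0,0],7.4],
    [-1,[0,0,0],7.4],
    [-1,[0,0,0],7.4]
  ]
}}

```text
time_s: 8.1
ee_pos: [0.4634, 0.0186, 0.1295]
tool_rot: [0.0, 1.0, -0.004, -0.001]
force: [0.2, -0.7, 0.3]
gripper_width: 0.0855
grip_force: 0.0
```

Call:
{"fn": "send_rows", "kwargs": {
  "deltas": [
    [-1,[0,0,0],7.4],
    [-1,[0,0,0],7.4],
    [-1,[0,0,2],0],
    [-1,[0,0,0],0],
    [-1,[0,0,0],0]
  ]
}}

```text
time_s: 8.6
ee_pos: [0.4633, 0.0179, 0.1098]
tool_rot: [0.0, 0.991, -0.131, -0.001]
force: [-0.4, 0.8, -0.1]
gripper_width: 0.0855
grip_force: 0.0
```

```bash
python3 -c "
from h import *
go(.464,.018,.010,-15)
c=vision.camera('top');cv2.imwrite('pics/t2.png',c['img'][:,:,::-1])
g=cv2.cvtColor(c['img'],cv2.COLOR_RGB2GRAY)
x0,y0=449-38,307-42; s=g[y0:y0+84,x0:x0+76]
m=((s>100)&(s<175)).astype(np.uint8); m=cv2.morphologyEx(m,cv2.MORPH_OPEN,np.ones((5,5)))
print(rect(c,big(m)+[x0,y0],.048))"
```

```text
t 8.6 tcp [0.4633 0.0179 0.1098] yaw -15.02 zaxis [-0.002 -0.    -1.   ] w 0.0855 F [-0.35  0.79 -0.05] T [-0.02  -0.014 -0.04 ] Tq tool [-0.016  0.018  0.04 ]
delta cm [ 0.08 -0.03  9.98] turn -0.0 rows>= 2.0
[ 425.5 -265.5   82.8   33.5   22.2]
```

Case c is back within 2 mm of where it stood. Next I'll grasp, lift and shake b.

Call:
{"fn": "send_rows", "kwargs": {
  "deltas": [
    [-1,[0,0,4],0],
    [-1,[0,0,4],0],
    [-1,[0,0,1.9],0],
    [0.6,[0,0,0],0],
    [1,[0,0,0],0]
  ]
}}

```text
time_s: 9.15
ee_pos: [0.4645, 0.0179, 0.0119]
tool_rot: [-0.0, 0.991, -0.131, 0.001]
force: [0.3, -0.0, 0.4]
gripper_width: 0.0588
grip_force: 0.0
```

Call:
{"fn": "send_rows", "kwargs": {
  "deltas": [
    [1,[0,0,0],0],
    [1,[0,0,0],0],
    [1,[0,0,0],0],
    [1,[0,0,0],0],
    [1,[0,0,-2],0]
  ]
}}

```text
time_s: 9.65
ee_pos: [0.462, 0.0179, 0.0302]
tool_rot: [0.0, 0.991, -0.131, -0.002]
force: [-0.6, -0.2, -3.0]
gripper_width: 0.0554
grip_force: 65.0
```

Call:
{"fn": "send_rows", "kwargs": {
  "deltas": [
    [1,[0,0,-4],0],
    [1,[0,0,-4],0],
    [1,[0,0,-3],0],
    [1,[0,0,0],0],
    [1,[0,0,0],0]
  ]
}}

```text
time_s: 10.15
ee_pos: [0.4631, 0.018, 0.141]
tool_rot: [0.0, 0.991, -0.131, -0.0]
force: [-0.7, 0.2, -4.3]
gripper_width: 0.0553
grip_force: 65.4
```

```bash
python3 -c "
from h import *
ft()"
```

```text
tool torque mean [-0.0079  0.0042  0.0039] ty [-0.03   0.007  0.07  -0.027  0.001] F [-0.41  0.06 -3.79] eff [ 4.0000e-03 -3.5280e+01 -2.1298e+01 -1.0000e-03 -1.5000e-02 -0.0000e+00] tcp [0.4627 0.0179 0.1397] t 10.4
```

Call:
{"fn": "send_rows", "kwargs": {
  "deltas": [
    [1,[5,0,0],0],
    [1,[5,0,0],0],
    [1,[0,0,0],0],
    [1,[0,0,0],0]
  ]
}}

```text
time_s: 10.8
ee_pos: [0.5603, -0.0083, 0.1395]
tool_rot: [0.0, 0.991, -0.131, -0.002]
force: [-0.7, -0.4, -4.1]
gripper_width: 0.055
grip_force: 65.1
```

```bash
python3 -c "
from h import *
ft()"
```

```text
tool torque mean [-0.0033 -0.0023  0.0055] ty [ 0.029  0.001 -0.049 -0.037  0.044] F [-0.4   0.09 -3.76] eff [-1.5700e-01 -4.3098e+01 -2.2409e+01 -1.0000e-02 -4.5000e-02  0.0000e+00] tcp [ 0.5592 -0.0077  0.1412] t 11.05
```

Call:
{"fn": "send_rows", "kwargs": {
  "deltas": [
    [1,[-5,0,0],0],
    [1,[-5,0,0],0],
    [1,[0,0,0],0],
    [1,[0,0,0],0]
  ]
}}

```text
time_s: 11.45
ee_pos: [0.4624, 0.0183, 0.1418]
tool_rot: [0.0, 0.991, -0.13, 0.001]
force: [1.0, -0.1, -3.1]
gripper_width: 0.0555
grip_force: 65.1
```

```bash
python3 -c "
from h import *
ft()"
```

```text
tool torque mean [ 0.0253 -0.0059  0.0226] ty [ 0.029  0.019 -0.008 -0.02  -0.05 ] F [-0.06  0.12 -3.37] eff [ 1.4300e-01 -3.5024e+01 -2.0496e+01  6.0000e-03  6.1000e-02 -0.0000e+00] tcp [0.465  0.0178 0.1416] t 11.7
```

b's scatter is larger than c's, so I'll take a longer record after another stroke before deciding.

```bash
python3 -c "
from h import *
ft(14)"
```

```text
tool torque mean [ 0.0042 -0.0011  0.0019] ty [ 0.019 -0.     0.019  0.001 -0.016  0.026 -0.002 -0.007 -0.034  0.019
 -0.035  0.005  0.009 -0.02 ] F [-0.04  0.06 -3.63] eff [ 0.0000e+00 -3.4648e+01 -2.1055e+01 -1.0000e-03 -8.0000e-03 -0.0000e+00] tcp [0.4637 0.018  0.1413] t 12.4
```

Call:
{"fn": "send_rows", "kwargs": {
  "deltas": [
    [1,[5,0,0],0],
    [1,[5,0,0],0],
    [1,[5,0,0],0]
  ]
}}

```text
time_s: 12.7
ee_pos: [0.6102, -0.0214, 0.1415]
tool_rot: [-0.0, 0.991, -0.131, 0.0]
force: [0.6, -0.3, -3.0]
gripper_width: 0.0552
grip_force: 65.1
```

```bash
python3 -c "
from h import *
ft(14)"
```

```text
tool torque mean [ 0.0067  0.0371 -0.0091] ty [ 0.917 -0.102 -0.149 -0.033 -0.01  -0.012 -0.035 -0.034  0.066  0.012
 -0.017 -0.048 -0.013 -0.023] F [ 0.63  0.   -3.59] eff [ 4.2000e-02 -4.8397e+01 -2.2499e+01  1.7000e-02  1.6200e-01 -1.1000e-02] tcp [ 0.6083 -0.0208  0.1416] t 13.4
```

Call:
{"fn": "send_rows", "kwargs": {
  "deltas": [
    [1,[-5,0,0],0],
    [1,[-5,0,0],0],
    [1,[-5,0,0],0]
  ]
}}

```text
time_s: 13.7
ee_pos: [0.4619, 0.0183, 0.1411]
tool_rot: [-0.0, 0.991, -0.131, -0.0]
force: [0.2, -0.1, -2.8]
gripper_width: 0.0555
grip_force: 65.1
```

```bash
python3 -c "
from h import *
ft(14)"
```

```text
tool torque mean [-0.0209 -0.0349  0.0031] ty [-0.847  0.064  0.093  0.048  0.037  0.039 -0.013  0.073 -0.041 -0.048
  0.038  0.035  0.009  0.021] F [-0.53 -0.09 -3.44] eff [-4.0000e-02 -3.4591e+01 -2.1866e+01 -1.7000e-02 -2.3300e-01  1.5000e-02] tcp [0.4641 0.0178 0.1411] t 14.4
```

b settles to zero as well, so it's probably quiet. I'll set it back and compare with a.

Call:
{"fn": "send_rows", "kwargs": {
  "deltas": [
    [1,[0,0,4],0],
    [1,[0,0,4],0],
    [1,[0,0,3],0],
    [1,[0,0,1.2],0],
    [1,[0,0,0.4],0]
  ]
}}

```text
time_s: 14.9
ee_pos: [0.4629, 0.0179, 0.0137]
tool_rot: [0.0, 0.991, -0.131, -0.002]
force: [-0.6, -0.1, -2.4]
gripper_width: 0.0555
grip_force: 64.9
```

Call:
{"fn": "send_rows", "kwargs": {
  "deltas": [
    [1,[0,0,0.3],0],
    [1,[0,0,0],0],
    [-1,[0,0,0],0],
    [-1,[0,0,0],0],
    [-1,[0,0,0],0]
  ]
}}

```text
time_s: 15.4
ee_pos: [0.4645, 0.0179, 0.013]
tool_rot: [-0.0, 0.991, -0.131, 0.001]
force: [0.6, 0.4, 0.9]
gripper_width: 0.0855
grip_force: 0.0
```

Call:
{"fn": "send_rows", "kwargs": {
  "deltas": [
    [-1,[0,0,0],0],
    [-1,[0,0,-4],0],
    [-1,[0,0,-4],0],
    [-1,[0,0,-4],0],
    [-1,[0,0,0],0]
  ]
}}

```text
time_s: 15.9
ee_pos: [0.4674, 0.018, 0.1374]
tool_rot: [-0.001, 0.991, -0.131, 0.006]
force: [1.4, 0.3, 1.0]
gripper_width: 0.0854
grip_force: 0.0
```

```bash
python3 -c "
from h import *
vision.camera('top');vision.camera('top')
go(.483,.289,.13,-5)"
```

```text
t 16.0 tcp [0.4641 0.0179 0.1331] yaw -15.03 zaxis [ 0.002 -0.    -1.   ] w 0.0852 F [ 0.03  0.68 -0.06] T [ 0.017  0.015 -0.018] Tq tool [ 0.012 -0.019  0.018]
delta cm [ -5.2  -26.67   0.31] turn -10.0 rows>= 6.0
```

Call:
{"fn": "send_rows", "kwargs": {
  "deltas": [
    [-1,[-0.87,-4.44,0],0],
    [-1,[-0.87,-4.44,0],0],
    [-1,[-0.87,-4.44,0],0],
    [-1,[-0.87,-4.44,0],0],
    [-1,[-0.87,-4.44,0],0]
  ]
}}

```text
time_s: 16.5
ee_pos: [0.4781, 0.2449, 0.1303]
tool_rot: [0.001, 0.991, -0.131, -0.002]
force: [0.4, 0.3, 0.5]
gripper_width: 0.0854
grip_force: 0.0
```

Call:
{"fn": "send_rows", "kwargs": {
  "deltas": [
    [-1,[-0.87,-4.44,0],0],
    [-1,[0,0,1],-5],
    [-1,[0,0,1.2],-5],
    [-1,[0,0,0],0],
    [-1,[0,0,0],0]
  ]
}}

```text
time_s: 17.0
ee_pos: [0.4817, 0.2883, 0.1089]
tool_rot: [0.001, 0.999, -0.045, -0.001]
force: [-0.1, 0.6, -0.3]
gripper_width: 0.0858
grip_force: 0.0
```

```bash
python3 -c "
from h import *
go(.483,.289,.011,-5)
c=vision.camera('top')
g=cv2.cvtColor(c['img'],cv2.COLOR_RGB2GRAY)
x0,y0=303-38,282-42; s=g[y0:y0+84,x0:x0+76]
m=((s>100)&(s<175)).astype(np.uint8); m=cv2.morphologyEx(m,cv2.MORPH_OPEN,np.ones((5,5)))
print(rect(c,big(m)+[x0,y0],.048))"
```

```text
t 17.0 tcp [0.4817 0.2883 0.1089] yaw -5.14 zaxis [-0.003 -0.002 -1.   ] w 0.0858 F [-0.13  0.56 -0.29] T [ 0.025  0.002 -0.   ] Tq tool [ 0.025 -0.004 -0.   ]
delta cm [ 0.15 -0.1   9.79] turn -0.1 rows>= 2.0
[464.1  18.3  81.1  33.2 -15. ]
```

Call:
{"fn": "send_rows", "kwargs": {
  "deltas": [
    [-1,[0.1,-0.05,4],0],
    [-1,[0,0,4],0],
    [-1,[0,0,1.8],0],
    [0.6,[0,0,0],0],
    [1,[0,0,0],0]
  ]
}}

```text
time_s: 17.55
ee_pos: [0.4842, 0.2893, 0.013]
tool_rot: [-0.0, 0.999, -0.044, 0.0]
force: [-0.0, 0.4, 1.5]
gripper_width: 0.0588
grip_force: 0.0
```

Call:
{"fn": "send_rows", "kwargs": {
  "deltas": [
    [1,[0,0,0],0],
    [1,[0,0,0],0],
    [1,[0,0,0],0],
    [1,[0,0,0],0],
    [1,[0,0,-2],0]
  ]
}}

```text
time_s: 18.05
ee_pos: [0.4816, 0.2881, 0.0305]
tool_rot: [0.001, 0.999, -0.044, -0.002]
force: [-0.4, -0.0, -4.4]
gripper_width: 0.0557
grip_force: 66.0
```

Call:
{"fn": "send_rows", "kwargs": {
  "deltas": [
    [1,[0,0,-4],0],
    [1,[0,0,-4],0],
    [1,[0,0,-3],0],
    [1,[0,0,0],0],
    [1,[0,0,0],0]
  ]
}}

```text
time_s: 18.55
ee_pos: [0.4828, 0.2889, 0.1416]
tool_rot: [0.0, 0.999, -0.044, -0.0]
force: [-0.1, 0.3, -5.5]
gripper_width: 0.0551
grip_force: 66.1
```

```bash
python3 -c "
from h import *
ft(8)"
```

```text
tool torque mean [-0.0027  0.0047 -0.0086] ty [-0.01   0.011  0.024 -0.007 -0.004  0.024  0.002 -0.001] F [-0.24  0.19 -4.16] eff [ 7.0000e-03 -4.4798e+01 -2.2587e+01 -0.0000e+00 -3.0000e-03 -0.0000e+00] tcp [0.4832 0.289  0.1413] t 18.95
```

Call:
{"fn": "send_rows", "kwargs": {
  "deltas": [
    [1,[5,0,0],0],
    [1,[5,0,0],0],
    [1,[5,0,0],0]
  ]
}}

```text
time_s: 19.25
ee_pos: [0.6344, 0.276, 0.1421]
tool_rot: [-0.0, 0.999, -0.044, 0.0]
force: [1.0, 1.4, -2.5]
gripper_width: 0.0555
grip_force: 66.4
```

```bash
python3 -c "
from h import *
ft(14)"
```

```text
tool torque mean [0.028  0.041  0.0096] ty [ 0.94   0.033  0.078 -0.044 -0.15  -0.111 -0.012 -0.044  0.003 -0.029
 -0.037  0.002 -0.015 -0.042] F [ 0.83  0.35 -4.36] eff [ 2.5700e-01 -5.6531e+01 -2.4032e+01  5.6000e-02  1.5700e-01 -2.1000e-02] tcp [0.6325 0.2762 0.1427] t 19.95
```

Call:
{"fn": "send_rows", "kwargs": {
  "deltas": [
    [1,[-5,0,0],0],
    [1,[-5,0,0],0],
    [1,[-5,0,0],0]
  ]
}}

```text
time_s: 20.25
ee_pos: [0.4817, 0.2891, 0.1422]
tool_rot: [-0.0, 0.999, -0.044, -0.0]
force: [0.2, 1.5, -4.9]
gripper_width: 0.0549
grip_force: 66.3
```

```bash
python3 -c "
from h import *
ft(14)"
```

```text
tool torque mean [-0.02   -0.0007  0.0056] ty [-0.801  0.061  0.125  0.074  0.209 -0.034  0.076  0.013  0.049  0.024
  0.078  0.023  0.024  0.07 ] F [-0.65 -0.23 -4.23] eff [-7.0000e-02 -4.4395e+01 -2.2989e+01 -2.2000e-02 -1.6700e-01  2.7000e-02] tcp [0.4839 0.2891 0.1421] t 20.95
```

```bash
python3 -c "
from h import *
ft(8)"
```

```text
tool torque mean [0.0089 0.0564 0.0053] ty [0.072 0.045 0.047 0.057 0.038 0.073 0.056 0.063] F [ 0.01  0.22 -3.88] eff [-3.000e-02 -4.421e+01 -2.241e+01  2.300e-02  3.400e-02 -0.000e+00] tcp [0.4835 0.2892 0.1423] t 21.35
```

Call:
{"fn": "send_rows", "kwargs": {
  "deltas": [
    [1,[5,0,0],0],
    [1,[5,0,0],0],
    [1,[0,0,0],0],
    [1,[0,0,0],0],
    [1,[0,0,0],0]
  ]
}}

```text
time_s: 21.85
ee_pos: [0.582, 0.2803, 0.1418]
tool_rot: [0.0, 0.999, -0.044, -0.001]
force: [-0.6, -0.1, -3.7]
gripper_width: 0.055
grip_force: 66.4
```

```bash
python3 -c "
from h import *
ft(10)"
```

```text
tool torque mean [-0.0133 -0.0529 -0.0049] ty [-0.074 -0.085 -0.06  -0.057 -0.077 -0.018 -0.099 -0.067 -0.013  0.022] F [ 0.   -0.03 -4.08] eff [-8.5000e-02 -5.1931e+01 -2.3641e+01 -2.1000e-02 -4.5000e-02  1.0000e-03] tcp [0.5829 0.2805 0.1425] t 22.35
```

Call:
{"fn": "send_rows", "kwargs": {
  "deltas": [
    [1,[-5,0,0],0],
    [1,[-5,0,0],0],
    [1,[0,0,0],0],
    [1,[0,0,0],0],
    [1,[0,0,0],0]
  ]
}}

```text
time_s: 22.85
ee_pos: [0.4847, 0.2896, 0.1429]
tool_rot: [-0.0, 0.999, -0.044, 0.001]
force: [0.6, 0.9, -4.1]
gripper_width: 0.055
grip_force: 66.4
```

```bash
python3 -c "
from h import *
ft(10)"
```

```text
tool torque mean [-0.0013  0.0485 -0.0045] ty [0.085 0.082 0.042 0.05  0.065 0.027 0.044 0.02  0.066 0.005] F [ 0.13 -0.13 -4.06] eff [ 7.5000e-02 -4.4412e+01 -2.2394e+01  3.0000e-02  3.6000e-02 -0.0000e+00] tcp [0.4837 0.2891 0.1422] t 23.35
```

Case a rattles: its balance torque goes from −0.05 to +0.05 N m after strokes in opposite directions. I'll carry it to the mat.

```bash
python3 -c "
from h import *
go(.668,.0855,.15,-10.4)"
```

```text
t 23.35 tcp [0.4837 0.2891 0.1422] yaw -5.05 zaxis [-0. -0. -1.] w 0.0553 F [-0.66  0.34 -4.25] T [-0.047 -0.001  0.   ] Tq tool [-0.047  0.005 -0.   ]
delta cm [20.15 18.66 -0.78] turn 5.4 rows>= 6.0
```

Call:
{"fn": "send_rows", "kwargs": {
  "deltas": [
    [1,[1.7,1.55,0],0],
    [1,[2.2,2.0,-0.2],0],
    [1,[2.7,2.5,-0.2],0],
    [1,[2.7,2.5,-0.2],0],
    [1,[2.7,2.5,-0.2],0]
  ]
}}

```text
time_s: 23.85
ee_pos: [0.5942, 0.1675, 0.1504]
tool_rot: [0.0, 0.999, -0.044, 0.0]
force: [0.5, 1.1, -3.5]
gripper_width: 0.0555
grip_force: 66.4
```

Call:
{"fn": "send_rows", "kwargs": {
  "deltas": [
    [1,[2.7,2.5,0],0],
    [1,[2.5,2.3,0],0],
    [1,[1.8,1.7,0],0],
    [1,[1.15,1.1,0],0],
    [1,[0,0,0],2.7]
  ]
}}

```text
time_s: 24.35
ee_pos: [0.6691, 0.0839, 0.1498]
tool_rot: [0.0, 0.998, -0.069, 0.0]
force: [0.0, 0.6, -4.9]
gripper_width: 0.0551
grip_force: 66.5
```

Call:
{"fn": "send_rows", "kwargs": {
  "deltas": [
    [1,[0,0,0],2.7],
    [1,[0,0,0],0],
    [1,[0,0,0],0],
    [1,[0,0,0],0],
    [1,[0,0,0],0]
  ]
}}

```text
time_s: 24.85
ee_pos: [0.6677, 0.086, 0.1503]
tool_rot: [0.0, 0.996, -0.091, -0.0]
force: [-0.3, 0.5, -4.4]
gripper_width: 0.0551
grip_force: 66.5
```

```bash
python3 -c "
from h import *
for i in range(8): c=vision.camera('scene')
go(.668,.0855,.15,-10.4)
cv2.imwrite('pics/end.png',c['img'][:,:,::-1])"
```

```text
t 25.25 tcp [0.6678 0.0857 0.1503] yaw -10.43 zaxis [ 0. -0. -1.] w 0.0552 F [ 0.02  0.38 -3.85] T [ 0.017 -0.055  0.02 ] Tq tool [ 0.027  0.051 -0.02 ]
delta cm [0.02 0.02 0.03] turn -0.0 rows>= 1.0
```

View pics/end.png

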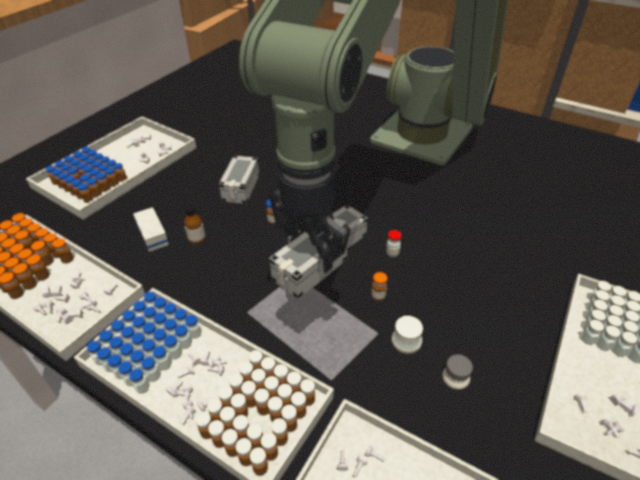

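The held case, at about (310,262), is level over the mat with its latch end towards the customer. The bystanders still stand where they were, so I'm handing in.

```bash
python3 -c "
from plant import arm
print(arm.close_job())"
```

```text
the job is handed in; nothing more can be done
None
```

The rattling case is case_a, the left one, and the job is handed in with it held still and level about 155 mm above the middle of the mat, latch to the customer; cases b and c are back within 2 mm of where they stood.

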